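Find the clock's release notch and press its catch

TASK

The round clock lying face up on the bench has a small release catch hidden in a notch somewhere along its raised brass rim. Touch the rim with a fingertip and feel along it to find the notch, then press the catch inside it fully home, so that the dial pops up and stays up. Leave the clock lying where it is, do not touch the dial, lift nothing, and leave the other things on the bench alone.

Things in the scene. Friction and masses are not known exactly. Their poses are not given: they have to be found in the camera images.
- clock: Round wooden clock case, loose, about 2.6 kg in all, lying on its back, dial up. Origin: centre of its underside, on the bench; z up; +x towards 12 o'clock (small brass hanging loop), -x towards 6 o'clock. Wooden drum of 236 mm diameter, 34 mm high; on it stands a brass rim ring of 95 mm inner and 115 mm outer radius, its flat top 50 mm above the bench. The rim does not turn.
- six (a point): Point on the rim's top at 6 o'clock, in the middle of the rim's 20 mm width (105 mm from the clock's axis, 50 mm above the bench). The rim has just one notch. Its middle lies at an unknown place on the rim, different each time, within 75 degrees either side of this point; it may be right here.
- rim_centre (a point): Point on the clock's axis level with the rim's top. The notch is a gap in the rim, 51 mm long along it, open to the inside and the outside, with upright end walls. The brass catch, the same colour as the rim, fills the gap's floor from end to end, 17 mm wide: its top lies 8 mm below the rim's top, 14 mm when pressed home.
- catch (a joint): How far the release catch in the notch is pressed straight down: 0 as found, 0.006 m fully home against a hard stop. It resists with about 5 N all the way and stays where it is left (no return spring).
- dial: White round dial, 176 mm diameter, inside the rim. Origin: centre of its underside, 18 mm above the clock's origin at first; its face is 4 mm above that, 28 mm below the rim's top. Geared to the catch, it rises by 8 mm as the catch goes home, and then lies 20 mm below the rim's top.
- loupe: black eyeglass loupe, a cone 38 mm wide and 30 mm high, standing near the clock; a bystander. Origin: centre of its underside
- screwdriver: small brass-handled screwdriver, 110 mm long, lying near the clock; a bystander. Origin: at its middle on the bench
- jar: small glass jar with a steel lid, 44 mm wide, 50 mm high, standing near the clock; a bystander. Origin: centre of its underside
- weight: brass cylinder, 32 mm wide, 45 mm high, standing near the clock; a bystander. Origin: centre of its underside
- watch: steel pocket watch, 48 mm wide, 10 mm thick, lying on the bench; a bystander. Origin: centre of its underside
- blower: rubber dust blower bulb with a nozzle, 62 mm wide, 95 mm high; a bystander. Origin: centre of its underside
- tray: black divided parts tray, 140 x 100 x 25 mm; a bystander. Origin: centre of its underside

How it is judged (in metres and radians):
On the way, in this order (a step that is already met when the one before it is completed fails the run):
1. the fingers touch the clock's rim while the catch is not yet pressed (contact force between the fingers and clock above 0.5 N and value of joint catch below 0.002 m), for 0.02 s.
2. the fingers press the catch home (value of joint catch above 0.005 m and contact force between the fingers and clock above 0.5 N), for 0.05 s.
At the end, for the whole second after the job is handed in: The catch is at least 5 mm down of its 6 mm, the dial raised at least 6.3 mm, the clock lies flat, at rest and within 25 mm of where it was, and every bystander is within 25 mm of where it was (value of joint catch above 0.005 m and z of dial in the frame of clock above 0.0243 m and distance of each of clock, loupe, screwdriver, jar, weight, watch, blower, tray from where it was at the start of the episode below 0.025 m and angle between clock's own z axis and vertical below 0.05 rad and linear speed of clock below 0.02 m/s); the robot touches nothing.
It fails at once if the dial is touched (more than 1.5 N) (contact force between the arm and dial above 1.5 N).
It fails at once if the dial is touched by the fingers (more than 1.5 N) (contact force between the fingers and dial above 1.5 N).
It fails at once if the clock is lifted, tipped or pushed more than 25 mm away (height (world z) of clock above 0.01 m or angle between clock's own z axis and vertical above 0.12 rad or distance of clock from where it was at the start of the episode above 0.025 m).
It fails at once if another thing on the bench is lifted, knocked or moved more than 25 mm (distance of any of loupe, screwdriver, jar, weight, watch, blower, tray from where it was at the start of the episode above 0.025 m).
It also fails if it takes over 72 s, if anything falls off the work surface, if the arm or the gripper's body presses on something with over 40 N, if the wrist force passes 120 N, or if a joint passes its speed limit or range.

ROBOT

A 7-joint arm with a two-finger parallel gripper is mounted at the origin on the work surface. World frame = base frame: x ahead of the robot, y to its left, z up, the work surface at z = 0. Lengths are in mm, angles in rad, forces in N, time in s.
With the tool pointing down it reaches from about 400 to 850 mm from the base axis. Payload 4.4 kg.
Tool frame: the origin (TCP) lies on the mounting face of the last link; the fingertips stand 199 mm ahead of it and the grasp point (between the pads) lies 180 mm ahead of it; z points along the fingers, y is the line along which they close (so a half turn about z gives the same grasp; the last joint's range is limited). The gripper opens to 94 mm and grips with 3 to 60 N. Pads are 16 mm wide; open, the fingers measure 119 mm over their backs; the gripper's body (75 mm by 177 mm) begins 78 mm behind the grasp point.
Start: joints at [1.153, 0.628, 0.038, 1.517, -0.027, 0.996, -0.02], TCP at [224.004, -610.195, 404.678] pointing down, gripper open.
Joint ranges: [-3.06, 3.06], [-0.37, 2.12], [-1.25, 1.32], [0.18, 2.47], [-1.1, 4.24], [0.23, 1.98], [-2.94, 2.94]. Speed limits (rad/s): [2.57, 2.57, 3.14, 3.14, 3.14, 3.14, 3.14].

INTERFACE

Orientations are given as [roll, pitch, yaw] about the fixed x, y, z axes, in that order (R = Rz(yaw) Ry(pitch) Rx(roll)).
In Python, from station import r gives the robot as it stands.
- The arm moves only by the tool move_arm, never from a script. Its arguments are lists of equal length, an entry for each row: "slide": the shift along the tool's x, y, z in m, a list of three; "rot": the turn, a rotation vector about the tool's x, y, z in degrees, a list of three; "hand": the closure, from -1 (fully open) to 1 (shut). A call has 1 to 10 rows; each row shifts and turns the commanded pose from where the row before left it, along the tool's axes as they then stand; what a row does not reach is not made up. A row lasts 1/10 s, in which the tool goes at most 50 mm and 8.59 degrees, less where a joint would pass 70% of its speed; a pose out of reach is approached as far as the arm can. A call with a gripper value outside its range is refused whole. The fingers move at their own pace and stop on an object; the grip force is fixed at half the most. Time passes only in rows, so rows that do not move let the fingers close. It gives the time, the measured TCP pose, the force, the opening and the grip force at its end, in the units of the state.
- r.sense(): the state, without advancing time (a new reading comes with each control period).
- r.grab_frame(name): name is "scene" or "top" or "wrist"; returns the picture (384x512x3 uint8, red, green, blue); there is no depth.
- r.calibration(name): a dict with "camera_matrix" (3x3 intrinsics, pixels), "view" (4x4, takes a point from world to camera coordinates); the wrist camera has in their place "T_tool_cam" (4x4, takes a point from camera to tool coordinates, whose origin is the TCP and whose axes are the flange's). Camera axes: x right, y up, looking along -z (the intrinsics and any distortion apply to the point x, -y, -z); pixel columns grow to the right and rows downward; lengths in mm; the calibration is good to about 2 mm. A picture is of the moment at which its call begins: read the wrist's pose just before it. calibration takes no time and is no camera call.
- r.close_job(): hands the job in; it is judged then, once.
Trained networks look in the newest picture that a camera, given by its name, has taken for a name from the list of things; names that differ only in an ending like _2 or _b are one class to them, and where a whole thing is asked for, a point or a joint stands for the part that bears it (a point fixed in the world has none). Each returns a list of dicts, best first, with "p" (0 to 1); they miss things now and then, are a little off and sometimes report something else, mostly with a low value. They report only what shows in the picture. A call takes as long as a camera call.
- r.outline_of(camera, query): "mask" (384x512 bool, what is visible of it).
- r.mark_of(camera, query): "location" ([x, y, z] in mm, in the coordinates of the camera as it stood for that picture, good to about 4 mm: a listed point, or the origin of a listed thing).
The state is a dict: "t": time; "qpos": joint angles; "qvel": joint speeds; "joint_efforts": joint torques, N m; "tool_pos": TCP position; "ee_rot": TCP orientation; "contact_force": force on the tool from outside, world axes, zero at the start; "wrist_torque": the same for the moment, N m; "opening": finger opening in mm; "grasp_force": force on a finger pad.
Only numpy, scipy, OpenCV 4.12 (cv2) and the standard library are available. Lean on these libraries where they do the work, as an engineer would, in place of code of your own. Each camera call takes 0.05 s, during which the arm holds its last target. There are 200 camera calls.

## Working session

There is one attempt and no reset: what is moved stays moved. The work goes in short steps, Python scripts to look and compute and a tool call to move; the robot and the scene stay as the last step left them, time stands still between calls to the robot, and variables do not carry over. Pictures are saved under pics/ and viewed, at most 10 in all, crops included, and the job is handed in when it is done.

Besides the shell and the picture viewer there is one more tool, called by a JSON object that holds its "method" and its "body", one argument or row to a line. move_arm: Moves the arm, as the interface text tells. Its arguments: {"type":"object","properties":{"slide":{"type":"array"},"rot":{"type":"array"},"hand":{"type":"array"}},"required":["slide","rot","hand"]}

```bash
mkdir -p pics
cat > h.py <<'E'
import numpy as np, cv2
from station import r
from scipy.spatial.transform import Rotation as R
def Ttool():
    s=r.sense(); T=np.eye(4); T[:3,:3]=R.from_euler('xyz',s['ee_rot']).as_matrix(); T[:3,3]=s['tool_pos']; return T
def camT(n):
    c=r.calibration(n)
    return Ttool()@np.array(c['T_tool_cam']) if n=='wrist' else np.linalg.inv(np.array(c['view']))
def loc(n,q,T):
    return [(round(d['p'],2),np.round((T@np.append(d['location'],1))[:3],1).tolist()) for d in r.mark_of(n,q)[:2]]
E
python3 - <<'E'
from h import *
for n in ['top','scene','wrist']:
    T=camT(n); im=r.grab_frame(n); cv2.imwrite(f'pics/{n}0.png',im[:,:,::-1])
    print(n)
    for q in ['clock','six','rim_centre','catch','dial']+(['loupe','screwdriver','jar','weight','watch','blower','tray'] if n=='top' else []): print(q,loc(n,q,T))
print(r.sense())
E
```

```text
top
clock [(0.79, [593.4, -17.2, -1.7])]
six [(0.65, [488.7, -28.8, 46.1])]
rim_centre [(0.84, [602.7, -26.5, 52.3])]Traceback (most recent call last):
  File "<stdin>", line 5, in <module>
  File "h.py", line 10, in loc
    return [(round(d['p'],2),np.round((T@np.append(d['location'],1))[:3],1).tolist()) for d in r.mark_of(n,q)[:2]]
                                                                                               ~~~~~~~~~^^^^^
ValueError: it knows: blower, clock, dial, jar, loupe, rim_centre, screwdriver, six, tray, watch, weight
```

Run:
```python
from h import *
for n in ['top','scene']:
    T=camT(n); im=r.grab_frame(n); cv2.imwrite(f'pics/{n}1.png',im[:,:,::-1])
    print(n)
    for q in ['clock','six','rim_centre','dial']+(['loupe','screwdriver','jar','weight','watch','blower','tray'] if n=='top' else []): print(q,loc(n,q,T))
print(r.sense())
```

```text
top
clock [(0.86, [595.9, -19.3, -1.5])]
six [(0.74, [492.3, -27.1, 47.8]), (0.39, [597.9, -14.7, 21.0])]
rim_centre [(0.62, [601.9, -24.1, 51.7])]
dial [(0.82, [597.4, -17.0, 21.3])]
loupe [(0.49, [502.2, 138.1, -2.7]), (0.19, [600.3, -15.1, 16.0])]
screwdriver [(0.41, [768.3, 82.1, 3.3])]
jar [(0.63, [658.8, -210.1, -1.5])]
weight [(0.39, [500.2, -182.7, -1.7])]
watch [(0.62, [435.0, 425.8, 2.9])]
blower [(0.81, [589.7, 469.1, 6.4])]
tray [(0.7, [492.8, -511.3, -2.8]), (0.15, [500.3, 137.4, -2.5])]
scene
clock [(0.85, [593.6, -25.3, -0.1]), (0.17, [497.8, -183.2, 0.6])]
six [(0.66, [490.2, -35.6, 50.6]), (0.62, [435.6, 423.4, 1.2])]
rim_centre [(0.7, [591.9, -16.2, 51.5])]
dial [(0.6, [595.3, -22.2, 18.6])]
{'t': 1.05, 'qpos': array([ 1.1532067 ,  0.62839228,  0.03850671,  1.51737243, -0.02702902,
        0.99630705, -0.01998189]), 'qvel': array([ 1.57147329e-04, -9.19522056e-04,  5.11081062e-04, -7.15727448e-04,
       -6.52394956e-05,  9.61332493e-04, -3.41131974e-05]), 'joint_efforts': array([ 7.90756603e-04, -5.49604046e+01,  1.14332300e+00, -1.86946750e+01,
       -5.23240550e-02,  1.56973593e-02, -4.78772563e-06]), 'tool_pos': array([ 224.0040592 , -610.20410949,  404.69238354]), 'ee_rot': array([ 3.14155449e+00, -5.82780681e-05,  3.51762155e-01]), 'contact_force': array([-0.06818361,  0.2680789 ,  0.81904669]), 'wrist_torque': array([-0.05074795, -0.01247818, -0.00242569]), 'grasp_force': 0.0, 'opening': 93.72866822307483}
```

View pics/top0.png

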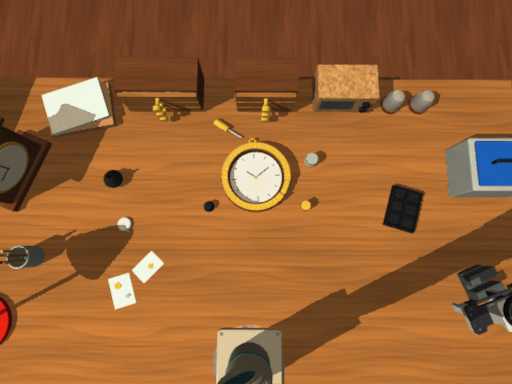

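The top view shows the clock at pixel (256,175), with its loop at (253,140), the loupe at (209,206), the weight at (306,205), the jar at (312,158) and the screwdriver at (228,127). I'll zoom in on the rim.

Run:
```python
from h import *
a=cv2.imread('pics/top0.png')[125:225,205:325]
b=cv2.imread('pics/scene1.png'); m=r.outline_of('scene','clock')[0]['mask']; ys,xs=np.where(m); print(xs.min(),xs.max(),ys.min(),ys.max())
b=b[max(0,ys.min()-5):ys.max()+5,max(0,xs.min()-5):xs.max()+5]
f=lambda i:cv2.resize(i,(400,int(400*i.shape[0]/i.shape[1])),interpolation=cv2.INTER_CUBIC)
a,b=f(a),f(b); o=np.zeros((max(len(a),len(b)),800,3),np.uint8);o[:len(a),:400]=a;o[:len(b),400:]=b
cv2.imwrite('pics/z.png',o)
```

```text
218 293 172 228
```

View pics/z.png

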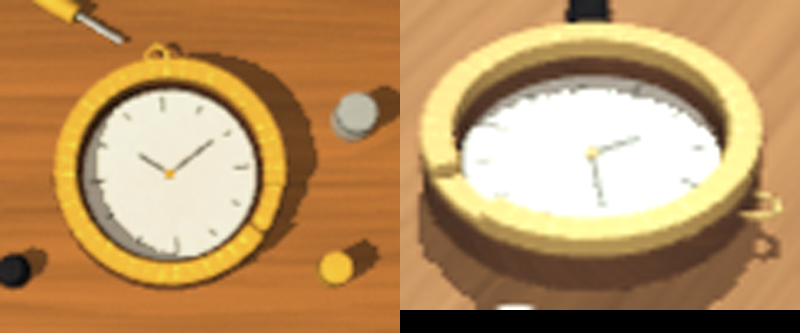

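The rim shows a step at crop (260,228) and (275,183), about 65° from six on the image's right side, near the weight. The spacing of about 26° agrees with the notch's length. I'll move there with the fingers shut, then look from close by.

{"method": "move_arm", "body": {
  "slide": [
    [0.015,-0.01,0],
    [0.03,-0.02,0],
    [0.04,-0.028,0],
    [0.04,-0.028,0],
    [0.04,-0.028,0],
    [0.04,-0.028,0],
    [0.04,-0.028,0],
    [0.04,-0.028,0],
    [0.04,-0.028,0],
    [0.02,-0.014,0]
  ],
  "rot": [
    [0,0,0],
    [0,0,-5],
    [0,0,0],
    [0,0,0],
    [0,0,0],
    [0,0,0],
    [0,0,0],
    [0,0,0],
    [0,0,0],
    [0,0,0]
  ],
  "hand": [1,1,1,1,1,1,1,1,1,1]
}}

```text
t: 2.1
tool_pos: [440.2, -243.2, 404.9]
ee_rot: [-3.14, -0.002, 0.446]
contact_force: [0.7, 0.2, -0.2]
opening: 17.9
grasp_force: 0.0
```

Run:
```python
from h import *
print(r.sense()['tool_pos'],np.degrees(r.sense()['ee_rot']),np.round(r.sense()['qpos'],2)); print(np.round(r.calibration('wrist')['T_tool_cam'],2).tolist(),r.calibration('wrist'))
```

```text
[ 440.16427611 -243.21508662  404.93678846] [-1.79907318e+02 -1.26252288e-01  2.55460989e+01] [ 0.46  0.42 -0.02  1.92  0.    0.8  -0.68]
[[-0.0, 0.96, 0.28, 80.46], [1.0, 0.0, -0.0, -1.34], [-0.0, 0.28, -0.96, 20.36], [0.0, 0.0, 0.0, 1.0]] {'camera_matrix': array([[340.83718952,   0.        , 248.3880467 ],
       [  0.        , 340.83718952, 187.39064615],
       [  0.        ,   0.        ,   1.        ]]), 'T_tool_cam': array([[-7.64781450e-04,  9.60115542e-01,  2.79602505e-01,
         8.04592345e+01],
       [ 9.99999625e-01,  8.47678877e-04, -1.75565311e-04,
        -1.34247833e+00],
       [-4.05576122e-04,  2.79602266e-01, -9.60115831e-01,
         2.03606289e+01],
       [ 0.00000000e+00,  0.00000000e+00,  0.00000000e+00,
         1.00000000e+00]])}
```

{"method": "move_arm", "body": {
  "slide": [
    [0.04,-0.015,0],
    [0.04,-0.015,0],
    [0.04,-0.015,0],
    [0.042,-0.015,0],
    [0,0,0],
    [0,0,0],
    [0,0,0],
    [0,0,0],
    [0,0,0],
    [0,0,0]
  ],
  "rot": [
    [0,0,0],
    [0,0,0],
    [0,0,0],
    [0,0,-5],
    [0,0,-8],
    [0,0,-8],
    [0,0,-8],
    [0,0,-8],
    [0,0,-7.5],
    [0,0,0]
  ],
  "hand": [1,1,1,1,1,1,1,1,1,1]
}}

```text
t: 3.1
tool_pos: [558.9, -124.5, 404.8]
ee_rot: [-3.141, -0.001, 1.217]
contact_force: [-0.0, 0.7, 0.6]
opening: 0.4
grasp_force: 0.0
```

Run:
```python
from h import *
T=camT('wrist'); im=r.grab_frame('wrist'); K=r.calibration('wrist')['camera_matrix']
for q in ['clock','six','rim_centre','dial']: print(q,loc('wrist',q,T))
np.savez('w1.npz',T=T,im=im)
# overlay predicted rim circles from centre (596,-20) z 50, with ticks every 10deg
im=im[:,:,::-1].copy()
def px(P):
    c=np.linalg.inv(T)@np.append(P,1); u=K@np.array([c[0],-c[1],-c[2]]); return tuple((u[:2]/u[2]).astype(int))
big=cv2.resize(im,(800,600))
for a in range(180,300,10):
    for rr in (95,115):
        p=px([596+rr*np.cos(np.radians(a)),-20+rr*np.sin(np.radians(a)),50]); p=(int(p[0]*800/512),int(p[1]*600/384)); cv2.circle(big,p,2,(0,0,255),-1)
    cv2.putText(big,str(a),p,0,.4,(255,0,255),1)
cv2.imwrite('pics/w1.png',big); print(r.sense())
```

```text
clock [(0.72, [600.1, -16.1, -3.3])]
six [(0.69, [497.2, -27.5, 51.4])]
rim_centre [(0.77, [596.2, -19.1, 44.4])]
dial [(0.89, [596.7, -17.5, 16.4])]
{'t': 3.35, 'qpos': array([ 0.32517063,  0.52431835, -0.23404856,  1.73276052,  0.14867482,
        0.9017376 , -0.32744527]), 'qvel': array([ 0.00415094,  0.00073689, -0.00155027, -0.00183798,  0.00446678,
       -0.00101497,  0.00853043]), 'joint_efforts': array([ 1.55723101e-02, -4.78948653e+01, -2.05517672e+00, -1.72695941e+01,
       -5.52528491e-02, -6.92144560e-03, -1.84905884e-02]), 'tool_pos': array([ 559.24572345, -125.37359641,  404.78450294]), 'ee_rot': array([3.14149794e+00, 6.94196403e-05, 1.21433875e+00]), 'contact_force': array([-0.55405852, -0.98792809, -0.37978557]), 'wrist_torque': array([-0.071389  , -0.05244549, -0.00610105]), 'grasp_force': 0.0, 'opening': 0.2773266670043231}
```

View pics/w1.png

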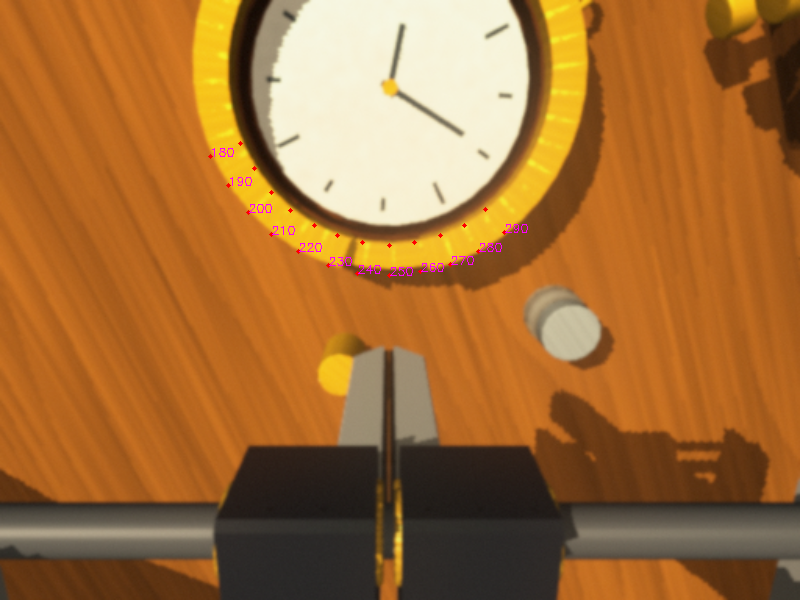

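The overlay fits the rim, and one dark end wall shows at (348,248), about 235° azimuth. I'll unwrap the rim to find the other end.

Run:
```python
from h import *
d=np.load('w1.npz');T=d['T'];im=d['im'];K=r.calibration('wrist')['camera_matrix']
# fit circle centre using mask-free approach: unwrap about (597,-19)
A=np.radians(np.arange(180,310,.25)); RR=np.arange(125,80,-.5)
P=np.stack([597+RR[:,None]*np.cos(A),-18.5+RR[:,None]*np.sin(A),np.full((len(RR),len(A)),50.),np.ones((len(RR),len(A)))],-1)
c=P@np.linalg.inv(T).T; u=K[0,0]*c[...,0]/-c[...,2]+K[0,2]; v=K[1,1]*-c[...,1]/-c[...,2]+K[1,2]
w=cv2.remap(im[:,:,::-1].copy(),u.astype(np.float32),v.astype(np.float32),cv2.INTER_CUBIC)
w=cv2.resize(w,(780,270))
for a in range(180,310,10):
    x=(a-180)*6; cv2.line(w,(x,255),(x,270),(255,0,255),1); cv2.putText(w,str(a),(x,265),0,.4,(255,255,255),1)
for rr in (115,95): cv2.line(w,(0,(125-rr)*6),(779,(125-rr)*6),(0,0,255),1)
z=cv2.resize(im[120:190,170:340,::-1],(780,321),interpolation=cv2.INTER_CUBIC)
cv2.imwrite('pics/un.png',np.vstack([w,z]))
```

```text
(no output)
```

View pics/un.png

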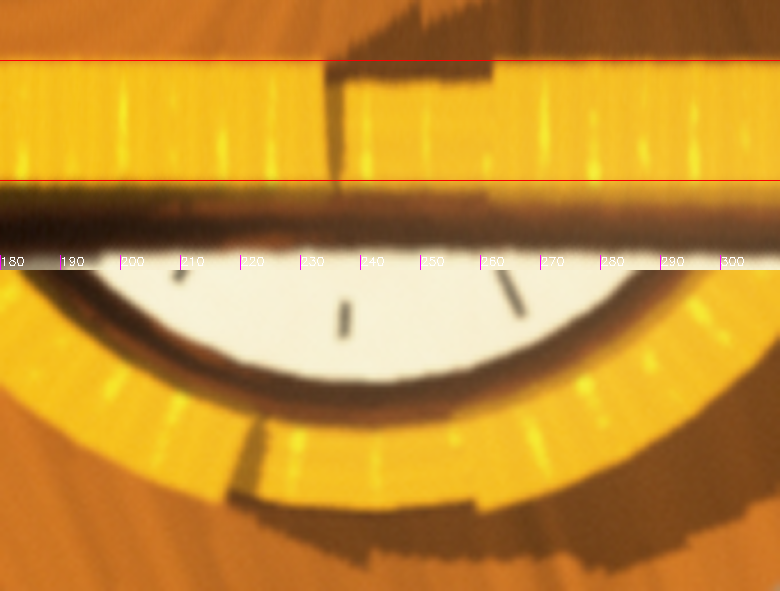

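The unwrapped rim shows the notch clearly between 234° and 262°. That span is the given 51 mm, with its middle at 248°, at about (557.7, -115.9). I'll touch the plain rim at 220° first.

{"method": "move_arm", "body": {
  "slide": [
    [0.011,-0.027,0.02],
    [0.011,-0.027,0.03],
    [0,0,0.03],
    [0,0,0.03],
    [0,0,0.02],
    [0,0,0.01],
    [0,0,0],
    [0,0,0.002],
    [0,0,0.002],
    [0,0,0.002]
  ],
  "rot": [
    [0,0,0],
    [0,0,0],
    [0,0,0],
    [0,0,0],
    [0,0,0],
    [0,0,0],
    [0,0,0],
    [0,0,0],
    [0,0,0],
    [0,0,0]
  ],
  "hand": [1,1,1,1,1,1,1,1,1,1]
}}

```text
t: 4.35
tool_pos: [516.7, -86.4, 259.5]
ee_rot: [3.14, -0.0, 1.215]
contact_force: [0.2, 0.1, -0.3]
opening: 0.5
grasp_force: 0.0
```

Tip at z ≈ 60.5; feeling down.

{"method": "move_arm", "body": {
  "slide": [
    [0,0,0.003],
    [0,0,0.002],
    [0,0,0.002],
    [0,0,0.001],
    [0,0,0.001],
    [0,0,0.001],
    [0,0,0.0]
  ],
  "rot": [
    [0,0,0],
    [0,0,0],
    [0,0,0],
    [0,0,0],
    [0,0,0],
    [0,0,0],
    [0,0,0]
  ],
  "hand": [1,1,1,1,1,1,1]
}}

```text
t: 5.05
tool_pos: [516.3, -86.3, 249.4]
ee_rot: [3.141, 0.0, 1.216]
contact_force: [-1.5, -0.9, 7.7]
opening: 0.7
grasp_force: 4.0
```

Rim top felt at z ≈ 50.4 with 7.7 N. I'll lift clear, hop to the notch middle, and probe.

{"method": "move_arm", "body": {
  "slide": [
    [0,0,-0.006],
    [0,0,-0.004],
    [-0.0045,0.017,0],
    [-0.0045,0.017,0],
    [-0.0043,0.015,0],
    [0,0,0],
    [0,0,0.004],
    [0,0,0.004],
    [0,0,0.002],
    [0,0,0.002]
  ],
  "rot": [
    [0,0,0],
    [0,0,0],
    [0,0,0],
    [0,0,0],
    [0,0,0],
    [0,0,1.6],
    [0,0,0],
    [0,0,0],
    [0,0,0],
    [0,0,0]
  ],
  "hand": [1,1,1,1,1,1,1,1,1,1]
}}

```text
t: 6.05
tool_pos: [557.2, -115.4, 246.3]
ee_rot: [-3.141, 0.0, 1.189]
contact_force: [-0.4, 0.2, 0.3]
opening: 0.5
grasp_force: 0.0
```

The tip is at 47.3 with no force, so it's inside the notch. Pressing on.

{"method": "move_arm", "body": {
  "slide": [
    [0,0,0.002],
    [0,0,0.002],
    [0,0,0.002],
    [0,0,0.002],
    [0,0,0]
  ],
  "rot": [
    [0,0,0],
    [0,0,0],
    [0,0,0],
    [0,0,0],
    [0,0,0]
  ],
  "hand": [1,1,1,1,1]
}}

```text
t: 6.55
tool_pos: [557.7, -115.8, 238.7]
ee_rot: [3.142, -0.0, 1.188]
contact_force: [-0.7, 0.6, 1.1]
opening: 0.5
grasp_force: 0.9
```

{"method": "move_arm", "body": {
  "slide": [
    [0,0,0.001],
    [0,0,0.001],
    [0,0,0.001],
    [0,0,0.001],
    [0,0,0.001],
    [0,0,0]
  ],
  "rot": [
    [0,0,0],
    [0,0,0],
    [0,0,0],
    [0,0,0],
    [0,0,0],
    [0,0,0]
  ],
  "hand": [1,1,1,1,1,1]
}}

```text
t: 7.15
tool_pos: [557.7, -115.7, 235.2]
ee_rot: [3.141, 0.0, 1.188]
contact_force: [-3.8, 1.4, 17.2]
opening: 0.4
grasp_force: 8.7
```

It reached the hard stop at 36.2 with 17 N. One more small press, then lift clear and check the dial.

{"method": "move_arm", "body": {
  "slide": [
    [0,0,0.001],
    [0,0,0],
    [0,0,-0.005],
    [0,0,-0.01],
    [0,0,-0.02],
    [0,0,-0.04],
    [0,0,-0.04],
    [0,0,-0.04],
    [0,0,-0.02],
    [0,0,0]
  ],
  "rot": [
    [0,0,0],
    [0,0,0],
    [0,0,0],
    [0,0,0],
    [0,0,0],
    [0,0,0],
    [0,0,0],
    [0,0,0],
    [0,0,0],
    [0,0,0]
  ],
  "hand": [1,1,1,1,1,1,1,1,1,1]
}}

```text
t: 8.15
tool_pos: [558.6, -116.1, 410.9]
ee_rot: [3.135, -0.001, 1.187]
contact_force: [0.1, -0.3, -0.0]
opening: 0.5
grasp_force: 0.0
```

Run:
```python
from h import *
for n in ['wrist','scene']:
    T=camT(n); im=r.grab_frame(n); cv2.imwrite(f'pics/{n}9.png',im[:,:,::-1])
    for q in ['clock','dial']: print(n,q,loc(n,q,T))
print(r.sense()['tool_pos'],r.sense()['contact_force'])
```

```text
wrist clock [(0.84, [600.4, -14.7, -3.4])]
wrist dial [(0.8, [596.2, -14.8, 20.9])]
scene clock [(0.66, [595.3, -23.9, -0.4])]
scene dial [(0.81, [596.0, -25.6, 28.5])]
[ 557.29349813 -115.84813985  406.12768436] [-0.71336508 -0.08406895 -0.63373831]
```

View pics/wrist9.png

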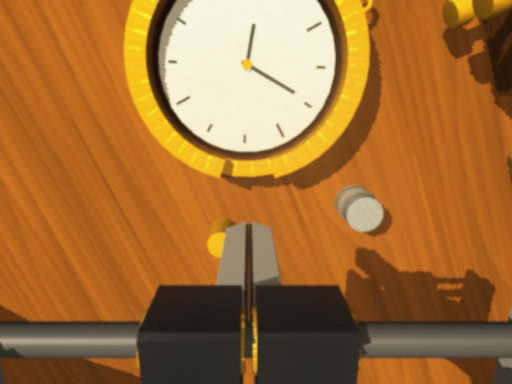

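The notch at (228–278, 170) now looks deeper, and the dial sits higher with a narrower shadow band around it. The scene camera's dial height estimate went from 18.6 to 28.5 mm. The clock and bystanders have not moved, so I'm handing in.

```bash
python3 -c "
from station import r
print(r.close_job())"
```

```text
the job is handed in; nothing more can be done
None
```

I touched the rim, found the notch about 65° from 6 o'clock, and pressed the catch to its hard stop (tip 14 mm below the rim top, 17 N). In the last pictures the dial is up and the clock has not moved; the job is handed in, but no verdict came back.

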